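# Snap the tub lid shut all round

### The arm

A 6-joint arm with a two-finger parallel gripper is mounted at the origin on the work surface. World frame = base frame: x ahead of the robot, y to its left, z up, the work surface at z = 0. Lengths are in mm, angles in rad, forces in N, time in s.
With the tool pointing down it reaches from about 275 to 1000 mm from the base axis. Payload 8.4 kg.
Tool frame: the origin (TCP) lies on the centre line of the jaws, within the pads' length; the fingertips stand 17 mm ahead of it and the grasp point (between the pads) lies 2 mm behind it (r.tcp_to_tips is the z of the fingertips in the tool frame, in mm); z points along the fingers, y is the direction in which the jaws open and shut (so a half turn about z gives the same grasp; the last joint's range is limited). The gripper opens to 85 mm and grips with 20 to 120 N. Pads are 22 mm wide; open, the fingers measure 114 mm over their backs; the gripper's body (76 mm by 85 mm) begins 54 mm behind the grasp point. The pads swing forward as they close: fully open they stand 13 mm farther back than shut.
Start: joints at [-1.141, 0.353, 1.633, -0, 1.155, -0.002], TCP at [261.565, -567.637, 248.281] pointing down, gripper open.
Joint ranges: [-2.63, 2.63], [-0.92, 2.1], [0.06, 2.66], [-1.3, 4.44], [0, 2.69], [-3.02, 3.02]. Speed limits (rad/s): [2.22, 2.22, 2.79, 3.14, 3.14, 3.14].

### API

Orientations are given as [roll, pitch, yaw] about the fixed x, y, z axes, in that order (R = Rz(yaw) Ry(pitch) Rx(roll)).
In Python, from rig import r, cams, job gives the robot as it stands.
- The arm moves only by the tool drive_tool, never from a script. Its argument "deltas" is a list of rows, each a list of 4 numbers: the shift along the tool's x, y, z in cm, then the turn about the tool's z in rad. In form: [[x, y, z, roll], ...]. A call has 1 to 12 rows; each row shifts and turns the commanded pose from where the row before left it, along the tool's axes as they then stand; what a row does not reach is not made up. A row lasts 1/12 s, in which the tool goes at most 41.7 mm and 7.16 degrees, less where a joint would pass 70% of its speed; a pose out of reach is approached as far as the arm can. A call with a gripper value outside its range is refused whole. "jaw" is the closure, from 0 (fully open) to 1 (shut), set as the call begins (left out, the last holds). The fingers move at their own pace and stop on an object; "force" is the grip in N (left out, the last holds). Time passes only in rows, so rows that do not move let the fingers close. It gives the time, the measured TCP pose, the force and the opening at its end, in the units of the state.
- r.sense(): the state, without advancing time (a new reading comes with each control period).
- cams.grab_frame(name): name is "side" or "top"; returns (picture, depth): 400x640x3 uint8, red, green, blue; 400x640 float32, mm along the optical axis (not along the pixel's ray), 0 where there is no reading.
- cams.camera_params(name): a dict with "fx", "fy", "cx", "cy" (pixels), "k1" (the pictures are not rectified: a ray, as slopes to the right and down, at radius r is drawn at 1 + k1 r^2 times it, then the intrinsics apply), "R" (3x3) and "t" (3): a world point X has camera coordinates R X + t. Camera axes: x right, y down, z forward; pixel columns grow to the right and rows downward; lengths in mm; the calibration is good to about 2 mm. A picture is of the moment at which its call begins. camera_params takes no time and is no camera call.
- job.sign_off(): hands the job in, once; it reports no verdict.
The state is a dict: "clock": time; "qpos": joint angles; "qvel": joint speeds; "joint_efforts": joint torques, N m; "eef_pos": TCP position; "tcp_rot": TCP orientation; "contact_force": force on the tool from outside, world axes, zero at the start; "wrist_torque": the same for the moment, N m; "opening": opening from 0.0 (shut) to 1.0 (fully open).
Only numpy, scipy, OpenCV 4.12 (cv2) and the standard library are available. Lean on these libraries where they do the work, as an engineer would, in place of code of your own. Each camera call takes 0.05 s, during which the arm holds its last target. There are 200 camera calls.

### The job

The press-on lid of the round tub of fittings is not closed all the way round: press down with the fingertips around its rim, section by section, until all four sections have clicked fully shut, then let go. Do not lift or tip the tub or shove it along the counter, and leave the bin, carton, valve and coupling around it as they stand.

Things in the scene. Friction and masses are not known exactly. Their poses are not given: they have to be found in the camera images.
- tub: Round white plastic tub of fittings, loose, about 0.9 kg, 140 mm across the wall. Origin: centre of its underside, on the counter; z up. Grey press-on lid: a fixed round centre panel, 101 mm across, top 90 mm above the counter, and around it a rim (156 mm across) split into four separate quarter-ring sections. Section tops are 100 mm above the counter when standing up, 92 mm when shut.
- rim_a (a joint): How far rim section a (towards the tub's own +x) has gone down, in m: 0 standing up, 0.008 shut. It moves straight up and down; it resists with about 6 N at first and less and less towards the middle (4 mm), past which it snaps down by itself and stays shut; let go before the middle, it springs back up.
- rim_a_top (a point): Middle of the flat top of rim section a, 66 mm from the tub's axis (the section spans 53 to 78 mm from it and 82 degrees of arc); goes down with the section; its x axis points outward, z up.
- rim_b (a joint): How far rim section b (towards the tub's +y) has gone down, in m: 0 standing up, 0.008 shut. It moves straight up and down; it resists with about 6 N at first and less and less towards the middle (4 mm), past which it snaps down by itself and stays shut; let go before the middle, it springs back up.
- rim_b_top (a point): Middle of the flat top of rim section b, 66 mm from the tub's axis (the section spans 53 to 78 mm from it and 82 degrees of arc); goes down with the section; its x axis points outward, z up.
- rim_c (a joint): How far rim section c (towards the tub's -x) has gone down, in m: 0 standing up, 0.008 shut. It moves straight up and down; it resists with about 6 N at first and less and less towards the middle (4 mm), past which it snaps down by itself and stays shut; let go before the middle, it springs back up.
- rim_c_top (a point): Middle of the flat top of rim section c, 66 mm from the tub's axis (the section spans 53 to 78 mm from it and 82 degrees of arc); goes down with the section; its x axis points outward, z up.
- rim_d (a joint): How far rim section d (towards the tub's -y) has gone down, in m: 0 standing up, 0.008 shut. It moves straight up and down; it resists with about 6 N at first and less and less towards the middle (4 mm), past which it snaps down by itself and stays shut; let go before the middle, it springs back up.
- rim_d_top (a point): Middle of the flat top of rim section d, 66 mm from the tub's axis (the section spans 53 to 78 mm from it and 82 degrees of arc); goes down with the section; its x axis points outward, z up.
- bin: Bystander: open orange stock bin with fittings, 170 x 105 x 75 mm high, fixed. Origin: centre of its underside.
- carton: Bystander: small loose cardboard carton, 85 x 55 x 45 mm high. Origin: centre of its underside.
- valve: Bystander: loose brass stop valve standing upright, 63 mm high, about 32 mm across, with a flat lever on top. Origin: centre of its underside.
- coupling: Bystander: loose steel pipe coupling standing upright, 40 mm high, 36 mm across. Origin: centre of its underside.

How it is judged (in metres and radians):
At the end, for the whole second after the job is handed in: All four rim sections are down by more than 6.5 of their 8 mm; the tub stands upright (within 0.05 rad), at rest on the counter, within 30 mm of where it started (value of joint each of rim_a, rim_b, rim_c, rim_d above 0.0065 m and angle between tub's own z axis and vertical below 0.05 rad and height (world z) of tub below 0.004 m and distance of tub from where it was at the start of the episode below 0.03 m and linear speed of tub below 0.02 m/s); the robot touches nothing.
It fails at once if the tub is lifted more than 10 mm or tipped more than 0.2 rad (height (world z) of tub above 0.01 m or angle between tub's own z axis and vertical above 0.2 rad).
It fails at once if the tub is shoved more than 30 mm (distance of tub from where it was at the start of the episode above 0.03 m).
It fails at once if the carton is moved more than 20 mm or tipped over (distance of carton from where it was at the start of the episode above 0.02 m or angle between carton's own z axis and vertical above 0.5 rad).
It fails at once if the valve is moved more than 20 mm or tipped over (distance of valve from where it was at the start of the episode above 0.02 m or angle between valve's own z axis and vertical above 0.5 rad).
It fails at once if the coupling is moved more than 20 mm or tipped over (distance of coupling from where it was at the start of the episode above 0.02 m or angle between coupling's own z axis and vertical above 0.5 rad).
It also fails if it takes over 48 s, if anything falls off the work surface, if the arm or the gripper's body presses on something with over 40 N, if the wrist force passes 120 N, or if a joint passes its speed limit or range.

## Working session

There is one attempt and no reset: what is moved stays moved. The work goes in short steps, Python scripts to look and compute and a tool call to move; the robot and the scene stay as the last step left them, time stands still between calls to the robot, and variables do not carry over. Pictures are saved under pics/ and viewed, about 8 in all and at most 12, crops included, and the job is handed in when it is done.

Besides the shell and the picture viewer there is one more tool, called after "Request:" in YAML: its name, and indented under it one key for each argument. drive_tool: Moves the arm, as the interface text tells. Its arguments: {"type":"object","properties":{"deltas":{"type":"array"},"jaw":{"type":"number"},"force":{"type":"number"}},"required":["deltas"]}

```bash
mkdir -p pics; cat > h.py <<'E'
import numpy as np, cv2
from rig import r,cams,job
def world(name,dep):
    p=cams.camera_params(name);K=np.array([[p['fx'],0,p['cx']],[0,p['fy'],p['cy']],[0,0,1.]])
    h,w=dep.shape;u,v=np.meshgrid(np.arange(w),np.arange(h))
    # k1 model: OpenCV k1
    s=cv2.undistortPoints(np.stack([u,v],-1).reshape(-1,1,2).astype(float),K,np.array([p['k1'],0,0,0.])).reshape(h,w,2)
    X=np.dstack([s*dep[...,None],dep])
    return (X-np.array(p['t']))@np.array(p['R'])
E
python3 - <<'E'
from h import *
print(r.sense(), r.tcp_to_tips)
for n in('top','side'):
    im,d=cams.grab_frame(n);np.savez(f'{n}.npz',im=im,d=d)
    cv2.imwrite(f'pics/{n}0.png',im[...,::-1])
    W=world(n,d);np.save(n+'W.npy',W)
    m=(d>0)&(W[...,2]>86)&(W[...,2]<106)
    k,l,s,c=cv2.connectedComponentsWithStats(m.astype(np.uint8))
    for i in range(1,k):
        if s[i,4]>100: print(n,s[i],np.median(W[l==i],0).round(),W[l==i].min(0).round(),W[l==i].max(0).round())
E
```

```text
{'clock': 0.0, 'qpos': array([-1.14140072e+00,  3.53643461e-01,  1.63415261e+00,  1.01437547e-05,
        1.15522152e+00, -2.39812945e-03]), 'qvel': array([ 0.00039905, -0.00022188,  0.00037247, -0.0002986 , -0.00024173,
       -0.00078734]), 'joint_efforts': array([ 1.63551613e-03, -6.05245829e+01, -3.42068553e+01, -4.85299233e-05,
        9.56005213e-03,  7.42062753e-06]), 'eef_pos': array([ 261.37097317, -567.20619365,  247.55669827]), 'tcp_rot': array([-3.14016774e+00, -1.26916819e-05,  4.31789625e-01]), 'contact_force': array([-0.45858546, -0.61853687, -0.46141143]), 'wrist_torque': array([-0.07438347,  0.04049903, -0.03481062]), 'opening': 0.9983517947968101} 17.0
top [ 316  183   67   67 3217] [548.  30.  97.] [472. -47.  86.] [626. 107. 106.]
side [  0   0  61  27 343] [2090. -249.   95.] [2075. -397.   86.] [2103. -124.  106.]
side [ 313  170   62   49 2224] [544.  33.  97.] [469. -49.  86.] [623. 109. 104.]
side [533 271  93  43 684] [ 5. 69. 96.] [-87.  41.  86.] [ 83. 100. 106.]
```

View pics/top0.png

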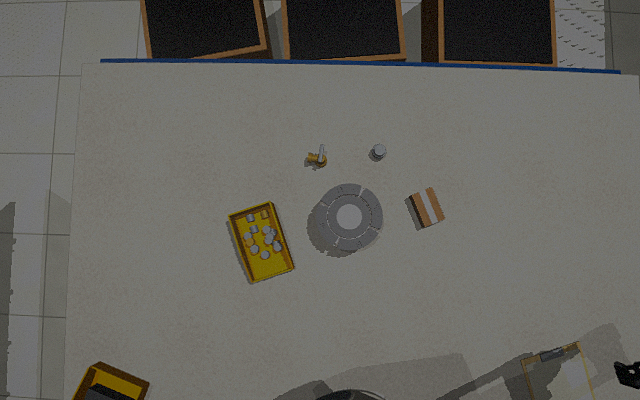

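View pics/side0.png

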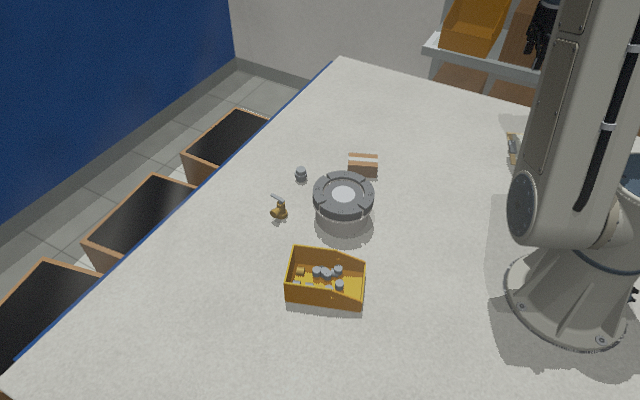

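```bash
python3 - <<'E'
from h import *
from scipy.optimize import least_squares
z=np.load('top.npz');im=z['im'];W=np.load('topW.npy')
for n in('top','side'):
    V=np.load(n+'W.npy');m=(V[...,2]>86)&(V[...,2]<106)&(abs(V[...,0]-547)<90)&(abs(V[...,1]-30)<90)
    h=cv2.convexHull(V[m][:,:2].astype(np.float32))[:,0]
    print(n,least_squares(lambda p:np.hypot(*(h-p[:2]).T)-p[2],[547,30,78],loss='soft_l1').x)
    c=least_squares(lambda p:np.hypot(*(h-p[:2]).T)-78,[547,30],loss='soft_l1').x
    dx=V[...,:2]-c;rad=np.hypot(dx[...,0],dx[...,1]);a=np.degrees(np.arctan2(dx[...,1],dx[...,0]))%360
    g=im if n=='top' else np.load('side.npz')['im']
    print('panel',np.median(V[(rad<45)&(V[...,2]>70)][:,2]), c)
    for b in range(0,360,10):
        s=(rad>56)&(rad<75)&(a>=b)&(a<b+10)&(V[...,2]>70);print(b,np.median(V[s][:,2]).round(1),g[s].mean().round(),end=' | ')
    print()
c=im[140:290,220:450,::-1];cv2.imwrite('pics/crop.png',cv2.convertScaleAbs(cv2.resize(c,None,fx=3.4,fy=3.4,interpolation=2),alpha=1.4))
for nm,(x0,y0,x1,y1) in dict(bin=(225,198,298,285),carton=(402,183,448,232),valve=(300,140,330,172),coup=(366,140,390,164)).items():
    q=W[y0:y1,x0:x1].reshape(-1,3);q=q[q[:,2]>12];print(nm,np.percentile(q,[2,98],0).round().tolist())
E
```

```text
top [548.9060637   30.46381563  77.61820526]
panel 90.27676924463015 [548.96487885  30.40676519]
0 100.2 84.0 | 10 100.5 81.0 | 20 100.1 83.0 | 30 99.9 84.0 | 40 98.8 83.0 | 50 100.8 84.0 | 60 96.5 87.0 | 70 100.1 83.0 | 80 99.7 83.0 | 90 101.2 83.0 | 100 99.6 82.0 | 110 100.6 82.0 | 120 100.2 84.0 | 130 1287.7 101.0 | 140 99.6 83.0 | 150 96.9 96.0 | 160 100.5 83.0 | 170 99.6 84.0 | 180 99.8 84.0 | 190 100.2 83.0 | 200 100.5 82.0 | 210 99.7 84.0 | 220 100.3 84.0 | 230 99.9 84.0 | 240 96.6 85.0 | 250 99.2 85.0 | 260 99.0 86.0 | 270 99.2 85.0 | 280 99.9 83.0 | 290 99.6 84.0 | 300 100.1 86.0 | 310 99.8 86.0 | 320 99.7 85.0 | 330 98.1 99.0 | 340 99.9 84.0 | 350 100.6 85.0 | 
side [546.28513592  30.04829148  78.31967712]
panel 89.51240843511835 [546.23370171  30.15750967]
0 99.0 133.0 | 10 99.5 130.0 | 20 99.3 125.0 | 30 99.6 132.0 | 40 99.5 133.0 | 50 99.3 127.0 | 60 97.4 104.0 | 70 99.8 134.0 | 80 99.0 128.0 | 90 99.4 129.0 | 100 99.4 128.0 | 110 98.9 125.0 | 120 99.8 131.0 | 130 98.5 127.0 | 140 99.5 131.0 | 150 98.5 101.0 | 160 98.0 126.0 | 170 99.2 133.0 | 180 99.8 132.0 | 190 100.0 129.0 | 200 100.3 127.0 | 210 99.7 133.0 | 220 99.6 131.0 | 230 98.7 131.0 | 240 97.9 117.0 | 250 98.0 125.0 | 260 98.8 131.0 | 270 99.1 129.0 | 280 99.1 128.0 | 290 99.3 126.0 | 300 98.4 128.0 | 310 98.6 131.0 | 320 99.5 129.0 | 330 96.3 114.0 | 340 99.6 131.0 | 350 98.9 133.0 | 
bin [[394.0, 165.0, 13.0], [576.0, 313.0, 79.0]]
carton [[534.0, -199.0, 19.0], [620.0, -126.0, 51.0]]
valve [[678.0, 87.0, 13.0], [722.0, 133.0, 68.0]]
coup [[701.0, -59.0, 20.0], [734.0, -27.0, 43.0]]
```

View pics/crop.png

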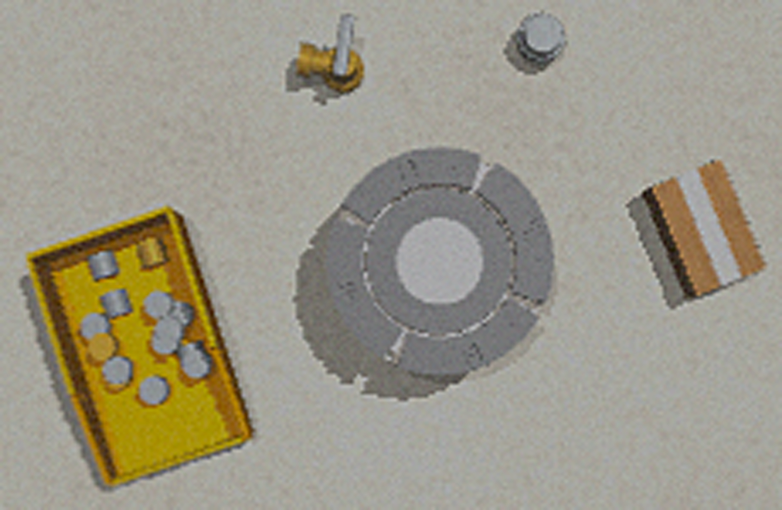

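All four sections stand up at about 100 mm. The gaps are at roughly 65, 155, 245 and 335 degrees, so the section centres are at 20, 110, 200 and 290 degrees. The tub centre is about (547, 30). In the crop the bin is left at (140,350), the carton right at (700,230), and the valve and coupling are beyond the tub at (330,65) and (540,35). I'll close the jaws and go above section d first.

Request:
drive_tool:
  deltas:
    - [2.5, -1.8, 0, 0]
    - [2.5, -1.8, 0, 0]
    - [2.5, -1.8, 0, 0]
    - [2.5, -1.8, 0, 0]
    - [2.5, -1.8, 0, 0]
    - [2.5, -1.8, 0, 0]
    - [2.5, -1.8, 0, 0]
    - [2.5, -1.8, 0, 0]
    - [2.5, -1.8, 0, 0]
    - [2.5, -1.8, 0, 0]
  jaw: 1
  force: 40

```text
clock: 0.93
eef_pos: [413.6, -298.0, 248.1]
tcp_rot: [-3.141, 0.0, 0.432]
contact_force: [-0.3, -0.0, -0.1]
opening: -0.002
```

Request:
drive_tool:
  deltas:
    - [2.5, -1.8, 0, 0]
    - [2.5, -1.8, 0, 0]
    - [2.5, -1.8, 0, 0]
    - [2.5, -1.8, 0, 0]
    - [2.5, -1.8, 0, 0]
    - [2.5, -1.8, 0, 0]
    - [2.5, -1.8, 0, 0]
    - [2.5, -1.8, 0, 0]
    - [2.5, -1.8, 0, 0]
    - [2.5, -1.8, 0, 0]
    - [0, 0, 0, 0]
    - [0, 0, 0, 0]

```text
clock: 1.93
eef_pos: [565.2, -30.2, 247.8]
tcp_rot: [-3.141, 0.001, 0.434]
contact_force: [1.0, -0.8, 0.8]
opening: 0.004
```

Request:
drive_tool:
  deltas:
    - [0.4, 0.35, 2, 0]
    - [0, 0, 2, 0]
    - [0, 0, 2, 0]
    - [0, 0, 2, 0]
    - [0, 0, 2, 0]
    - [0, 0, 1, 0]
    - [0, 0, 0.5, 0]
    - [0, 0, 0.5, 0]
    - [0, 0, 0, 0]
    - [0, 0, 0, 0]
    - [0, 0, 0, 0]

```text
clock: 2.85
eef_pos: [570.7, -33.1, 129.2]
tcp_rot: [3.141, -0.001, 0.432]
contact_force: [-0.7, 0.0, 1.2]
opening: -0.002
```

```bash
python3 - <<'E'
from h import *
im,d=cams.grab_frame('side')
cv2.imwrite('pics/s1.png',cv2.resize(im[120:260,240:440,::-1],None,fx=4,fy=4,interpolation=2))
E
```

```text
(no output)
```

View pics/s1.png

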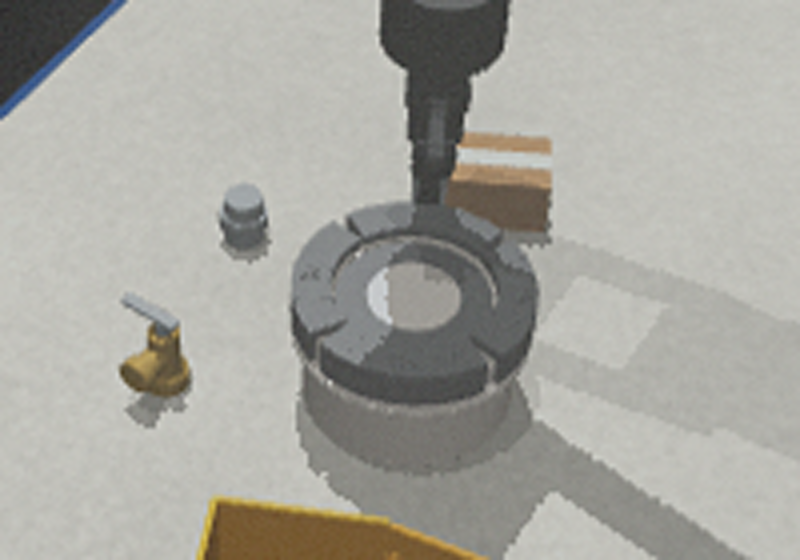

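The tips hover just above the middle of section d (far edge of the lid, about (430,207) in the crop). The bystanders are clear, so I'll press.

Request:
drive_tool:
  deltas:
    - [0, 0, 0.4, 0]
    - [0, 0, 0.4, 0]
    - [0, 0, 0.3, 0]
    - [0, 0, 0.2, 0]
    - [0, 0, 0.2, 0]
    - [0, 0, 0, 0]
    - [0, 0, 0, 0]

```text
clock: 3.48
eef_pos: [569.9, -32.9, 113.0]
tcp_rot: [-3.141, 0.0, 0.432]
contact_force: [0.7, 0.3, -0.3]
opening: 0.0
```

Request:
drive_tool:
  deltas:
    - [0, 0, 0.15, 0]
    - [0, 0, 0.15, 0]
    - [0, 0, 0.15, 0]
    - [0, 0, 0, 0]
    - [0, 0, 0, 0]
    - [0, 0, 0, 0]

```text
clock: 3.98
eef_pos: [570.2, -33.0, 109.0]
tcp_rot: [3.142, -0.0, 0.432]
contact_force: [-1.9, -0.3, 3.9]
opening: 0.004
```

Request:
drive_tool:
  deltas:
    - [0, 0, 0.1, 0]
    - [0, 0, 0.1, 0]
    - [0, 0, 0, 0]
    - [0, 0, 0, 0]

```text
clock: 4.32
eef_pos: [570.5, -33.2, 108.6]
tcp_rot: [3.141, -0.001, 0.432]
contact_force: [-6.9, -0.6, 21.4]
opening: 0.004
```

Section d hits a hard stop at 92 mm with 21 N, so it is shut. Next is a.

Request:
drive_tool:
  deltas:
    - [0, 0, -0.8, 0]
    - [0, 0, -1.5, 0]
    - [0, 0, -0.5, 0]
    - [1.8, -1.55, 0, 0]
    - [1.8, -1.55, 0, 0]
    - [1.8, -1.55, 0, 0]
    - [1.75, -1.55, 0, 0]
    - [0, 0, 0.5, 0]
    - [0, 0, 0, 0]
    - [0, 0, 0, 0]

```text
clock: 5.15
eef_pos: [608.3, 53.0, 129.0]
tcp_rot: [-3.141, 0.002, 0.432]
contact_force: [-0.6, -0.0, 0.6]
opening: -0.0
```

Request:
drive_tool:
  deltas:
    - [0, 0, 0.4, 0]
    - [0, 0, 0.4, 0]
    - [0, 0, 0.3, 0]
    - [0, 0, 0.2, 0]
    - [0, 0, 0.2, 0]
    - [0, 0, 0.15, 0]
    - [0, 0, 0.15, 0]
    - [0, 0, 0.15, 0]
    - [0, 0, 0.1, 0]
    - [0, 0, 0.1, 0]
    - [0, 0, 0, 0]
    - [0, 0, 0, 0]

```text
clock: 6.15
eef_pos: [609.3, 53.4, 108.9]
tcp_rot: [3.142, -0.0, 0.432]
contact_force: [-1.1, 0.4, 6.1]
opening: -0.004
```

Request:
drive_tool:
  deltas:
    - [0, 0, 0.1, 0]
    - [0, 0, 0.05, 0]
    - [0, 0, 0, 0]
    - [0, 0, 0, 0]

```text
clock: 6.48
eef_pos: [609.7, 53.5, 108.6]
tcp_rot: [3.141, -0.001, 0.432]
contact_force: [-5.2, 0.3, 17.1]
opening: -0.001
```

Request:
drive_tool:
  deltas:
    - [0, 0, -0.8, 0]
    - [0, 0, -1.5, 0]
    - [0, 0, -0.5, 0]
    - [-1.5, -1.75, 0, 0]
    - [-1.5, -1.75, 0, 0]
    - [-1.5, -1.75, 0, 0]
    - [-1.5, -1.8, 0, 0]
    - [0, 0, 0.5, 0]
    - [0, 0, 0, 0]
    - [0, 0, 0, 0]

```text
clock: 7.32
eef_pos: [525.8, 92.2, 129.8]
tcp_rot: [3.141, -0.001, 0.432]
contact_force: [0.5, -0.7, -0.3]
opening: -0.002
```

Request:
drive_tool:
  deltas:
    - [0, 0, 0.4, 0]
    - [0, 0, 0.4, 0]
    - [0, 0, 0.3, 0]
    - [0, 0, 0.2, 0]
    - [0, 0, 0.2, 0]
    - [0, 0, 0.15, 0]
    - [0, 0, 0.15, 0]
    - [0, 0, 0.15, 0]
    - [0, 0, 0.1, 0]
    - [0, 0, 0.1, 0]
    - [0, 0, 0, 0]
    - [0, 0, 0, 0]

```text
clock: 8.32
eef_pos: [525.0, 92.4, 108.9]
tcp_rot: [-3.141, 0.0, 0.432]
contact_force: [-2.9, 0.2, 9.0]
opening: 0.005
```

Request:
drive_tool:
  deltas:
    - [0, 0, 0.1, 0]
    - [0, 0, 0, 0]
    - [0, 0, 0, 0]

```text
clock: 8.57
eef_pos: [525.1, 92.5, 108.7]
tcp_rot: [-3.141, -0.0, 0.432]
contact_force: [-6.2, 0.5, 17.8]
opening: 0.003
```

Request:
drive_tool:
  deltas:
    - [0, 0, -0.8, 0]
    - [0, 0, -1.5, 0]
    - [0, 0, -0.5, 0]
    - [-1.8, 1.5, 0, 0]
    - [-1.8, 1.5, 0, 0]
    - [-1.8, 1.5, 0, 0]
    - [-1.75, 1.5, 0, 0]
    - [0, 0, 0.5, 0]
    - [0, 0, 0, 0]
    - [0, 0, 0, 0]

```text
clock: 9.4
eef_pos: [485.6, 8.0, 130.2]
tcp_rot: [-3.141, -0.0, 0.431]
contact_force: [1.5, -1.0, 0.4]
opening: 0.005
```

Request:
drive_tool:
  deltas:
    - [0, 0, 0.4, 0]
    - [0, 0, 0.4, 0]
    - [0, 0, 0.3, 0]
    - [0, 0, 0.2, 0]
    - [0, 0, 0.2, 0]
    - [0, 0, 0.15, 0]
    - [0, 0, 0.15, 0]
    - [0, 0, 0.15, 0]
    - [0, 0, 0.1, 0]
    - [0, 0, 0.1, 0]
    - [0, 0, 0, 0]
    - [0, 0, 0, 0]

```text
clock: 10.4
eef_pos: [485.3, 7.7, 109.0]
tcp_rot: [3.142, 0.0, 0.432]
contact_force: [-1.9, 0.6, 3.6]
opening: 0.003
```

Request:
drive_tool:
  deltas:
    - [0, 0, 0.1, 0]
    - [0, 0, 0, 0]
    - [0, 0, 0, 0]

```text
clock: 10.65
eef_pos: [485.3, 7.7, 108.7]
tcp_rot: [3.141, -0.0, 0.432]
contact_force: [-4.8, -1.2, 15.6]
opening: 0.001
```

Now I'll lift, back off and check.

Request:
drive_tool:
  deltas:
    - [0, 0, -0.8, 0]
    - [0, 0, -1.5, 0]
    - [0, 0, -3, 0]
    - [0, 0, -3, 0]
    - [0, 0, -3, 0]
    - [0, 0, -3, 0]
    - [0, 2.5, 0, 0]
    - [0, 2.5, 0, 0]
    - [0, 2.5, 0, 0]
    - [0, 2.5, 0, 0]
    - [0, 2.5, 0, 0]
    - [0, 2.5, 0, 0]

```text
clock: 11.65
eef_pos: [548.4, -129.7, 250.9]
tcp_rot: [3.141, -0.0, 0.432]
contact_force: [-0.4, -0.1, 0.3]
opening: 0.002
```

Request:
drive_tool:
  deltas:
    - [0, 3, 0, 0]
    - [0, 3, 0, 0]
    - [0, 3, 0, 0]
    - [0, 3, 0, 0]
    - [0, 3, 0, 0]
    - [0, 3, 0, 0]
    - [0, 0, 0, 0]
    - [0, 0, 0, 0]
    - [0, 0, 0, 0]

```text
clock: 12.4
eef_pos: [622.8, -291.4, 250.3]
tcp_rot: [-3.14, 0.001, 0.431]
contact_force: [0.4, -0.5, -0.6]
opening: 0.003
```

```bash
python3 - <<'E'
from h import *
from scipy.optimize import least_squares
for n in('top','side'):
    im,d=cams.grab_frame(n);V=world(n,d);V[d==0]=-1
    m=(V[...,2]>82)&(V[...,2]<106)&(abs(V[...,0]-547)<90)&(abs(V[...,1]-30)<90)
    h=cv2.convexHull(V[m][:,:2].astype(np.float32))[:,0]
    c=least_squares(lambda p:np.hypot(*(h-p[:2]).T)-78,[547,30],loss='soft_l1').x
    dx=V[...,:2]-c;rad=np.hypot(dx[...,0],dx[...,1]);a=(np.degrees(np.arctan2(dx[...,1],dx[...,0]))-335)%360
    print(n,c,[(q,np.median(V[(rad>56)&(rad<75)&(a>90*i+8)&(a<90*i+82)&(V[...,2]>70)&(V[...,2]<110)][:,2]).round(2)) for i,q in enumerate('abcd')])
    cv2.imwrite(f'pics/e{n}.png',im[120:300,200:460,::-1].repeat(3,0).repeat(3,1))
E
```

```text
top [548.62773583  30.46153653] [('a', np.float64(92.21)), ('b', np.float64(92.12)), ('c', np.float64(92.0)), ('d', np.float64(92.05))]
side [546.0270277   30.24854504] [('a', np.float64(91.02)), ('b', np.float64(91.11)), ('c', np.float64(91.14)), ('d', np.float64(91.21))]
```

View pics/eside.png

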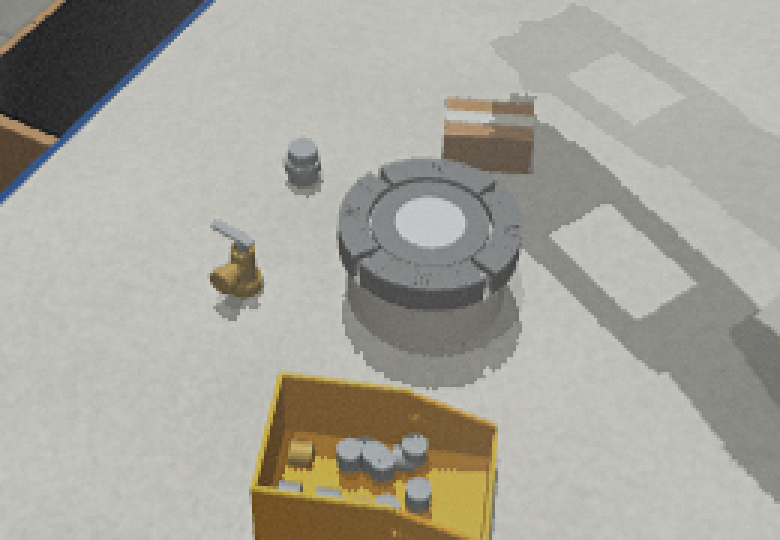

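The rim is level and shut all round (lid at about (430,225) in the crop). The tub hasn't moved, the bystanders stand as before, and the arm is clear.

```bash
python3 -c "
from rig import job;print(job.sign_off())"
```

```text
the job is handed in; nothing more can be done
None
```

All four rim sections are pressed shut. I used the closed fingertips in the order d, a, b, c, pushing each until it met its hard stop at about 16–21 N, then lifted the arm clear and handed the job in at about 12.5 s.

- **Rim height:** the last images put all four section tops at 92.0–92.2 mm from the top camera and 91.0–91.2 mm from the side camera. They stood at about 100 mm at the start. The 1 mm difference between the cameras is within calibration.
- **Tub position:** the tub centre moved by less than 0.5 mm, and the rim is level.
- **Surroundings:** in the side picture, the bin, carton, valve and coupling stand as before. I judged this by eye and did not re-measure their positions.
- **Arm:** the force reading was about zero with the arm away from everything. No check failed.

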